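# Make room in the spawn-room tool tote for the long scraper

### The job

The long wood-handled scraper does not fit in the steel tool tote while the divider stands near the middle. First slide the divider by its black tab towards the end where the short scraper lies, far enough for the long one but leaving the short one its place; then pick up the long scraper from the bench and lay it down, without dropping it, flat and lengthwise on the floor of the widened compartment. The short scraper stays lying flat in its own compartment.

Things in the scene. Friction and masses are not known exactly. Their poses are not given: they have to be found in the camera images.
- tote: Open steel tool tote fixed to the bench, 152 (x) x 372 (y) x 44 mm high; walls and floor 6 mm thick, so 140 x 360 mm inside. Origin: centre of its underside, on the bench; y is the long direction, z up. One cross divider makes two compartments; the short scraper lies in either one, only a flat blank paper label in the other.
- divider_grip (a point): Centre of the divider's black tab, 40 (tote x) x 12 mm (tote y), 45 to 77 mm above the bench, this point at 62; the plate below tops out at 49. Axes as the tote's. Plate 5 mm thick. Starts within 15 mm of the tote's middle, slides 110 mm either way along tote y, takes 3 N, stays put. At d mm from the middle the compartments are 177 + d and 177 - d mm long.
- long_scraper: Long scraper on the bench, 220 mm along its x: wooden handle 120 long, 22 wide, 24 high at the -x end; flat steel blade 100 long, 20 wide, 4 thick at +x, undersides level. About 0.1 kg, balances about 7 mm from its middle towards the handle. Origin: middle of length and width, on its underside; z up. A wooden brush (165 mm, black bristles) lies near.
- short_scraper: Short scraper of the same make, 90 mm along its x (handle 55 long, 22 wide, 24 high; blade 35 long, 20 wide, 4 thick), lying lengthwise on the tote's floor in one compartment, its middle about 122 mm from the tote's middle. Origin: middle of length and width, on its underside; z up.
There are look-alikes about, which are no part of the job. What is shaped like the short_scraper but green or red is not meant.

How it is judged:
By the outcome, as a careful person would: the job done as asked, in the order asked, and still so for the second after the job is handed in, with the robot touching nothing.
It also fails if it takes over 48 s, if anything falls off the work surface, if the arm or the gripper's body presses on something with over 40 N, if the wrist force passes 120 N, or if a joint passes its speed limit or range.

### The arm

A 7-joint arm with a two-finger parallel gripper is mounted at the origin on the work surface. World frame = base frame: x ahead of the robot, y to its left, z up, the work surface at z = 0. Lengths are in m, angles in rad, forces in N, time in s.
With the tool pointing down it reaches from about 0.4 to 0.9 m from the base axis. Payload 5.5 kg.
Tool frame: the origin (TCP) lies at the centre of the arm's flange, where the gripper is bolted on; the fingertips stand 178 mm ahead of it and the grasp point (between the pads) lies 159 mm ahead of it; z points along the fingers, y is the line along which they close (so a half turn about z gives the same grasp; the last joint's range is limited). The gripper opens to 92 mm and grips with 3 to 60 N. Pads are 19 mm wide; open, the fingers measure 130 mm over their backs; the gripper's body (75 mm by 190 mm) begins 47 mm behind the grasp point.
Start: joints at [-0.998, 0.501, -0.427, 1.55, 0.221, 1.138, -0.21], TCP at [0.198, 0.619, 0.405] pointing down, gripper open.
Joint ranges: [-2.88, 2.88], [-0.31, 2.03], [-1.54, 1.56], [0.2, 2.42], [-1.41, 4.55], [0.19, 2.02], [-2.57, 2.57]. Speed limits (rad/s): [2.57, 2.57, 3.14, 3.14, 3.14, 3.14, 3.14].

### API

Orientations are given as a unit quaternion [x, y, z, w].
In Python, from workcell import manip, viewer, silhouettes gives the robot as it stands.
- The arm moves only by the tool step_arm, never from a script. Its argument "increments" is a list of rows, each an object of numbers: "x", "y", "z": the shift along the tool's x, y, z in mm; "ax", "ay", "az": the turn, a rotation vector about the tool's x, y, z in degrees; "fingers": the opening, from 0 (shut) to 1 (fully open). In form: [{"x": .., "y": .., "z": .., "ax": .., "ay": .., "az": .., "fingers": ..}, ...]. A call has 1 to 10 rows; each row shifts and turns the commanded pose from where the row before left it, along the tool's axes as they then stand; what a row does not reach is not made up. A row lasts 1/12 s, in which the tool goes at most 41.7 mm and 7.16 degrees, less where a joint would pass 70% of its speed; a pose out of reach is approached as far as the arm can. A call with a gripper value outside its range is refused whole. The fingers move at their own pace and stop on an object; "newtons" is the grip in N (left out, the last holds). Time passes only in rows, so rows that do not move let the fingers close. It gives the time, the measured TCP pose, the force, the opening and the grip force at its end, in the units of the state.
- manip.read_state(): the state, without advancing time (a new reading comes with each control period).
- viewer.camera(name): name is "side" or "top"; returns (picture, depth): 384x512x3 uint8, blue, green, red; 384x512 float32, m along the optical axis (not along the pixel's ray), 0 where there is no reading.
- viewer.get_calibration(name): a dict with "mtx" (3x3 intrinsics, pixels), "world_from_camera" (4x4, takes a point from camera to world coordinates). Camera axes: x right, y down, z forward; pixel columns grow to the right and rows downward; lengths in m; the calibration is good to about 2 mm. A picture is of the moment at which its call begins. get_calibration takes no time and is no camera call.
- manip.finish_job(): hands the job in; it is judged then, once.
Trained networks look in the newest picture that a camera, given by its name, has taken for a name from the list of things; names that differ only in an ending like _2 or _b are one class to them, and where a whole thing is asked for, a point or a joint stands for the part that bears it (a point fixed in the world has none). Each returns a list of dicts, best first, with "p" (0 to 1); they miss things now and then, are a little off and sometimes report something else, mostly with a low value. They report only what shows in the picture. A call takes as long as a camera call. They do not tell look-alikes from the thing itself.
- silhouettes(camera, name): "mask" (384x512 bool, what is visible of it) and "at" ([column, row] in pixels, amid what is visible of it).
The state is a dict: "time_s": time; "joints": joint angles; "dq": joint speeds; "joint_torque": joint torques, N m; "tool_pos": TCP position; "tool_rot": TCP orientation; "wrist_force": force on the tool from outside, world axes, zero at the start; "wrist_torque": the same for the moment, N m; "finger_gap": finger opening in m; "grasp_force": force on a finger pad.
Only numpy, scipy, OpenCV 4.12 (cv2) and the standard library are available. Lean on these libraries where they do the work, as an engineer would, in place of code of your own. Each camera call takes 0.05 s, during which the arm holds its last target. There are 200 camera calls.

## Working session

There is one attempt and no reset: what is moved stays moved. The work goes in short steps, Python scripts to look and compute and a tool call to move; the robot and the scene stay as the last step left them, time stands still between calls to the robot, and variables do not carry over. Pictures are saved under pics/ and viewed, at most 10 in all, crops included, and the job is handed in when it is done.

Besides the shell and the picture viewer there is one more tool, called after "Request:" as name([rows], argument=value, ...), one row to a line, values as JSON. step_arm: Moves the arm, as the interface text tells. Its arguments: {"type":"object","properties":{"increments":{"type":"array"},"newtons":{"type":"number"}},"required":["increments"]}

```bash
mkdir -p pics; cat > h.py <<'E'
import numpy as np, cv2
from workcell import manip, viewer, silhouettes
def cloud(cam,depth):
    c=viewer.get_calibration(cam); K=np.array(c["mtx"]); T=np.array(c["world_from_camera"])
    v,u=np.mgrid[:384,:512]
    P=np.stack([(u-K[0,2])/K[0,0]*depth,(v-K[1,2])/K[1,1]*depth,depth],-1)
    W=P@T[:3,:3].T+T[:3,3]; W[depth<=0]=np.nan
    return W
E
python3 - <<'E'
from h import *
ims=[]
for c in ("top","side"):
    im,d=viewer.camera(c); W=cloud(c,d); ims.append(im); np.save(f"{c}.npy",W); cv2.imwrite(f"{c}.png",im)
    for n in ("tote","divider_grip","long_scraper","short_scraper"):
        for r in silhouettes(c,n)[:4]:
            m=r["mask"]; p=W[m]; p=p[~np.isnan(p[:,0])]
            if len(p)==0: continue
            (cx,cy),(w,h),a=cv2.minAreaRect(p[:,:2].astype(np.float32)*1000)
            print(c,n,round(r["p"],2),np.round(r["at"]),"rect",np.round([cx,cy,w,h,a],1),"z",np.round(np.nanpercentile(p[:,2],[5,50,95])*1000),m.sum())
    print(np.round(viewer.get_calibration(c)["world_from_camera"],2).tolist())
    cv2.imwrite(f"pics/{c}0.png",cv2.resize(im,(768,576)))
print(manip.read_state())
E
```

```text
top tote 0.55 [200. 153.] rect [541.7  99.2 169.8 372.8   4.9] z [ 3.  6. 45.] 10069
top divider_grip 0.7 [204. 150.] rect [533.8  88.3 147.9  23.8   9.1] z [ 8. 48. 77.] 389
top long_scraper 0.94 [342. 155.] rect [ 533.5 -231.7   22.2  219.7   82. ] z [ 2. 22. 25.] 848
top short_scraper 0.92 [298. 220.] rect [ 367.  -127.9   24.1   94.     2.3] z [ 1. 22. 25.] 386
top short_scraper 0.8 [185. 243.] rect [317.5 138.4  86.7  26.6  73. ] z [ 1. 22. 25.] 388
top short_scraper 0.72 [254. 140.] rect [557.6 -25.3  27.8  91.6  11.1] z [ 8. 27. 31.] 392
[[-0.02, -0.99, 0.11, 0.34], [-1.0, 0.03, 0.04, -0.08], [-0.05, -0.11, -0.99, 0.87], [0.0, 0.0, 0.0, 1.0]]
side tote 0.83 [167. 258.] rect [565.3  66.3 205.2 450.5   4.9] z [ 5. 17. 45.] 11980
side divider_grip 0.59 [182. 229.] rect [541.3  60.7 148.5  67.7   3.6] z [12. 38. 75.] 1194
side long_scraper 0.58 [266. 185.] rect [ 534.1 -247.5   68.3  219.2   83.4] z [ 1. 12. 25.] 662
side short_scraper 0.91 [264. 300.] rect [323.2 139.   95.2  29.   74. ] z [ 3. 19. 25.] 760
side short_scraper 0.83 [207. 210.] rect [560.7 -26.5  23.1 101.5   5.2] 
[... 249 characters left out ...]
: array([-0.99779579,  0.50091094, -0.42697916,  1.5504422 ,  0.22079624,
        1.13830456, -0.21030042]), 'dq': array([ 0.00076013, -0.00210291, -0.00012889, -0.0001546 , -0.00020017,
        0.00078271, -0.00107646]), 'joint_torque': array([ 2.49631936e-03, -5.65915024e+01, -5.80309197e+00, -2.79222322e+01,
       -6.64920453e-02,  2.20649655e-02,  3.23193035e-05]), 'tool_pos': array([0.19813808, 0.61904446, 0.40470235]), 'tool_rot': array([ 1.54273084e-01,  9.88028246e-01, -1.93023599e-05, -1.64473804e-05]), 'wrist_force': array([-0.80036959, -0.1036446 , -0.03979039]), 'wrist_torque': array([ 0.00293257,  0.03228726, -0.01620282]), 'grasp_force': 0.0, 'finger_gap': 0.09176799161115805}
```

View pics/top0.png

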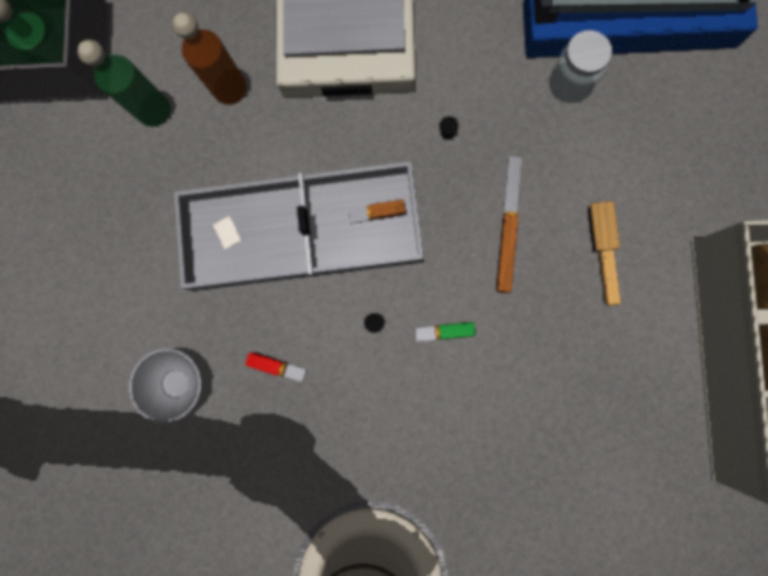

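View pics/side0.png

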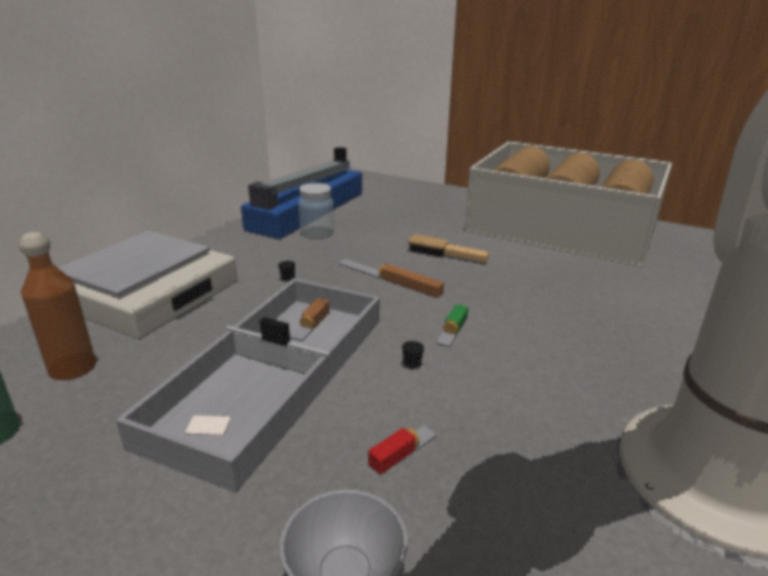

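Top picture (768-px scale): the tote is at (300,225) with the divider tab at (304,220). The paper label at (227,232) is in the left compartment and the wood-handled short scraper at (380,211) in the right, so the divider goes right (world −y). The short-scraper candidates are wood (380,211), green (445,332) and red (275,367). Only the wood one lies in the tote and is neither green nor red. The long scraper is at (510,225), not the brush at (607,250). I'll confirm with a crop and fit the poses.

```bash
python3 - <<'E'
from h import *
W=np.load("top.npy"); im=cv2.imread("top.png")
cv2.imwrite("pics/crop.png",cv2.resize(im[95:245,110:330+100],(800,375),interpolation=cv2.INTER_CUBIC))
X,Y,Z=W[...,0]*1e3,W[...,1]*1e3,W[...,2]*1e3
def rect(m,n):
    m=cv2.morphologyEx(m.astype(np.uint8),cv2.MORPH_OPEN,np.ones((2,2)))>0 if n!="tab" else m
    p=np.stack([X[m],Y[m]],-1).astype(np.float32); r=cv2.minAreaRect(p); b=cv2.boxPoints(r)
    e=[b[1]-b[0],b[2]-b[1]]; l=max(e,key=np.linalg.norm); a=np.degrees(np.arctan2(l[1],l[0]))%180
    c=p-p.mean(0); v=np.linalg.svd(c,full_matrices=0)[2][0]
    print(n,"c",np.round(r[0],1),"size",np.round(r[1],1),"long ang",round(a,1),"pca",round(np.degrees(np.arctan2(v[1],v[0]))%180,1),len(p),"mean",np.round(p.mean(0),1),"z",np.round(np.median(Z[m]),1))
reg=(X>420)&(X<680)&(Y>-110)&(Y<310)
rect(reg&(Z>36)&(Z<60),"rim")
rect(reg&(Z>68)&(Z<85),"tab")
rect(reg&(Z>22)&(Z<34)&(X>500)&(X<600)&(Y>-75)&(Y<50),"shorthandle")
ls=(X>400)&(X<660)&(Y>-270)&(Y<-195)
rect(ls&(Z>16)&(Z<35),"longhandle")
rect(ls&(Z>2.5)&(Z<35),"long")
for r in silhouettes("top","long_scraper")[:1]: rect(r["mask"],"long sil")
for r in silhouettes("top","short_scraper")[:3]: rect(r["mask"],"short sil")
E
```

```text
Traceback (most recent call last):
numpy.linalg.LinAlgError: SVD did not converge
```

View pics/crop.png

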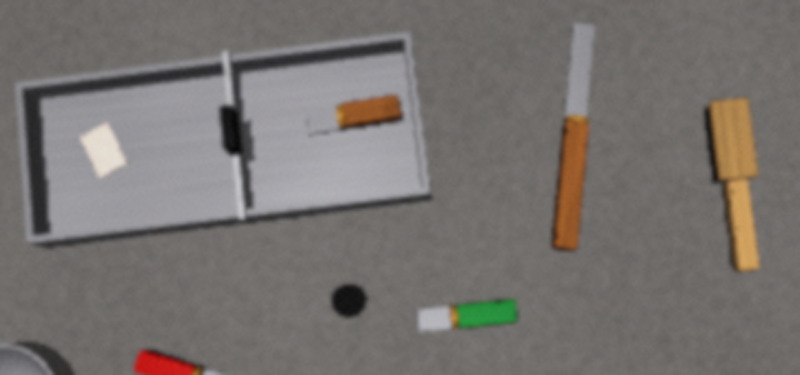

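The crop confirms it. The wood short scraper is at (355,113) in the tote, the long scraper is at (575,140) with its blade away from the robot, and the brush is at (735,180).

```bash
cat > m.py <<'E'
from h import *
def XYZ(c): 
    W=np.load(c+".npy")*1e3; return W[...,0],W[...,1],W[...,2]
def rect(X,Y,Z,m,n):
    m=m&np.isfinite(X)
    k,l,st,_=cv2.connectedComponentsWithStats(m.astype(np.uint8)); m=l==1+np.argmax(st[1:,4])
    p=np.stack([X[m],Y[m]],-1).astype(np.float32); r=cv2.minAreaRect(p); b=cv2.boxPoints(r)
    l=max([b[1]-b[0],b[2]-b[1]],key=np.linalg.norm); a=np.degrees(np.arctan2(l[1],l[0]))%180
    v=np.linalg.svd(p-p.mean(0),full_matrices=0)[2][0]
    print(n,"c",np.round(r[0],1),"size",np.round(r[1],1),"ang",round(a,1),"pca",round(np.degrees(np.arctan2(v[1],v[0]))%180,1),len(p),"mean",np.round(p.mean(0),1),"z",np.round(np.median(Z[m]),1))
E
python3 - <<'E'
from m import *
X,Y,Z=XYZ("top"); R=lambda m,n:rect(X,Y,Z,m,n)
reg=(X>420)&(X<680)&(Y>-110)&(Y<310)
R(reg&(Z>36)&(Z<60),"rim")
R(reg&(Z>68)&(Z<85),"tab")
R(reg&(Z>22)&(Z<34)&(X>500)&(X<600)&(Y>-75)&(Y<50),"shorthandle")
ls=(X>400)&(X<660)&(Y>-270)&(Y<-195)
R(ls&(Z>16)&(Z<35),"longhandle")
for r in silhouettes("top","long_scraper")[:1]: R(r["mask"],"long sil")
for r in silhouettes("top","short_scraper")[:3]: R(r["mask"],"short sil")
E
```

```text
rim c [534.5  98.3] size [155.5 372.5] ang 95.3 pca 95.5 1597 mean [535.5 103.1] z 43.4
tab c [535.7  83.6] size [40.  11.8] ang 5.3 pca 5.5 108 mean [534.8  83. ] z 75.9
shorthandle c [559.1 -39.3] size [23.1 59.5] ang 97.2 pca 97.0 242 mean [558.3 -39.8] z 29.0
longhandle c [ 486.8 -225.2] size [ 22.5 125.6] ang 171.7 pca 171.7 519 mean [ 485.3 -224.4] z 23.2
long sil c [ 533.5 -231.7] size [ 22.2 219.7] ang 172.0 pca 171.5 840 mean [ 525.8 -229.9] z 21.7
short sil c [ 367.  -127.9] size [24.1 94. ] ang 92.3 pca 93.6 384 mean [ 365.8 -128. ] z 21.8
short sil c [317.5 138.4] size [86.7 26.6] ang 73.0 pca 70.8 385 mean [319.3 139.2] z 21.6
short sil c [557.6 -25.3] size [27.8 91.6] ang 101.1 pca 95.9 390 mean [556.2 -27.4] z 27.4
```

Request:
step_arm([
  {"az": -5.76},
  {"az": -5.76},
  {"az": -5.76},
  {"az": -5.77},
  {"x": -17, "y": -33, "fingers": 0.6},
  {"x": -17, "y": -33},
  {"x": -17, "y": -33},
  {"x": -17, "y": -33},
  {"x": -17, "y": -33},
  {"x": -17, "y": -33},
])

```text
validation failed for argument at $.in...
```

Request:
step_arm([
  {"x": -17, "y": -33},
  {"x": -17, "y": -33},
  {"x": -17, "y": -33},
  {"x": -17, "y": -33},
  {"x": -17, "y": -33},
  {"x": -17, "y": -33},
  {"x": -17, "y": -33},
  {"x": -17, "y": -33},
  {"x": -17, "y": -33},
  {"x": -17, "y": -33},
])

```text
validation failed for argument at $.in...
```

```bash
cat > g.py <<'E'
# usage: g.py x y grasp_z yaxis_deg : remaining move in tool axes (mm), after the turn az
import sys
from h import *
from scipy.spatial.transform import Rotation as R
s=manip.read_state(); r=R.from_quat(s["tool_rot"]); M=r.as_matrix(); g=s["tool_pos"]*1e3+159*M[:,2]
x,y,z,a=map(float,sys.argv[1:5]); t=np.radians(a)
D=R.from_matrix(np.array([[-np.sin(-t+0),0,0]]*3)) if 0 else None
yv=np.array([np.cos(t),np.sin(t),0]); zv=np.array([0,0,-1.]); T=np.stack([np.cross(yv,zv),yv,zv],1)
print("t",round(s["time_s"],2),"grasp",np.round(g,1),"turn deg",np.round(np.degrees((r.inv()*R.from_matrix(T)).as_rotvec()),2))
print("shift in final axes",np.round(T.T@(np.array([x,y,z])-g),1),"in present axes",np.round(M.T@(np.array([x,y,z])-g),1))
print("joints",np.round(s["joints"],2),"gap",round(s["finger_gap"]*1e3,1),"F",np.round(s["wrist_force"],1),"grip",round(float(s["grasp_force"]),1))
E
python3 g.py 535.5 83.4 63 95.3
```

```text
t 0.6 grasp [198.1 619.  245.7] turn deg [ -0.    -0.   -23.05]
shift in final axes [-286.5 -564.5  182.7] in present axes [-484.6 -407.3  182.7]
joints [-1.    0.5  -0.43  1.55  0.22  1.14 -0.21] gap 91.8 F [ 0.6 -0.7 -0.2] grip 0.0
```

Request:
step_arm([
  {"x": 0, "y": 0, "z": 0, "ax": 0, "ay": 0, "az": -5.76, "fingers": 0.6},
])

```text
time_s: 0.68
tool_pos: [0.198, 0.6191, 0.4048]
tool_rot: [0.105, 0.995, 0.0, 0.0]
wrist_force: [0.9, 0.3, -0.4]
finger_gap: 0.0887
grasp_force: 0.0
```

Request:
step_arm([
  {"x": 0, "y": 0, "z": 0, "ax": 0, "ay": 0, "az": -5.76, "fingers": 0.6},
  {"x": 0, "y": 0, "z": 0, "ax": 0, "ay": 0, "az": -5.76, "fingers": 0.6},
  {"x": 0, "y": 0, "z": 0, "ax": 0, "ay": 0, "az": -5.77, "fingers": 0.6},
  {"x": -17, "y": -33, "z": 0, "ax": 0, "ay": 0, "az": 0, "fingers": 0.6},
  {"x": -17, "y": -33, "z": 0, "ax": 0, "ay": 0, "az": 0, "fingers": 0.6},
  {"x": -17, "y": -33, "z": 0, "ax": 0, "ay": 0, "az": 0, "fingers": 0.6},
  {"x": -17, "y": -33, "z": 0, "ax": 0, "ay": 0, "az": 0, "fingers": 0.6},
  {"x": -17, "y": -33, "z": 0, "ax": 0, "ay": 0, "az": 0, "fingers": 0.6},
  {"x": -17, "y": -33, "z": 0, "ax": 0, "ay": 0, "az": 0, "fingers": 0.6},
  {"x": -17, "y": -33, "z": 0, "ax": 0, "ay": 0, "az": 0, "fingers": 0.6},
])

```text
time_s: 1.52
tool_pos: [0.3387, 0.3984, 0.405]
tool_rot: [-0.046, 0.999, 0.0, 0.0]
wrist_force: [0.8, 0.7, -0.6]
finger_gap: 0.0552
grasp_force: 0.0
```

Request:
step_arm([
  {"x": -17, "y": -33, "z": 0, "ax": 0, "ay": 0, "az": 0, "fingers": 0.6},
  {"x": -17, "y": -33, "z": 0, "ax": 0, "ay": 0, "az": 0, "fingers": 0.6},
  {"x": -17, "y": -33, "z": 0, "ax": 0, "ay": 0, "az": 0, "fingers": 0.6},
  {"x": -17, "y": -33, "z": 0, "ax": 0, "ay": 0, "az": 0, "fingers": 0.6},
  {"x": -17, "y": -33, "z": 0, "ax": 0, "ay": 0, "az": 0, "fingers": 0.6},
  {"x": -17, "y": -33, "z": 0, "ax": 0, "ay": 0, "az": 0, "fingers": 0.6},
  {"x": -17, "y": -33, "z": 0, "ax": 0, "ay": 0, "az": 0, "fingers": 0.6},
  {"x": -17, "y": -33, "z": 0, "ax": 0, "ay": 0, "az": 0, "fingers": 0.6},
  {"x": -17, "y": -33, "z": 0, "ax": 0, "ay": 0, "az": 0, "fingers": 0.6},
  {"x": 0, "y": 0, "z": 0, "ax": 0, "ay": 0, "az": 0, "fingers": 0.6},
])

```text
time_s: 2.35
tool_pos: [0.5214, 0.1103, 0.4048]
tool_rot: [-0.041, 0.999, -0.002, 0.001]
wrist_force: [0.1, -1.8, -0.1]
finger_gap: 0.0549
grasp_force: 0.0
```

```bash
python3 g.py 535.5 83.4 63 95.3
```

```text
t 2.35 grasp [521.8 109.7 245.8] turn deg [-0.23  0.13 -0.62]
shift in final axes [-11.2 -27.5 182.8] in present axes [-11.1 -26.6 183. ]
joints [-0.03  0.27 -0.27  1.85  0.09  1.03  1.31] gap 54.9 F [ 0.1 -1.8 -0.1] grip 0.0
```

Request:
step_arm([
  {"x": -11.2, "y": -27, "z": 0, "ax": 0, "ay": 0, "az": 0, "fingers": 0.6},
  {"x": 0, "y": 0, "z": 36, "ax": 0, "ay": 0, "az": 0, "fingers": 0.6},
  {"x": 0, "y": 0, "z": 36, "ax": 0, "ay": 0, "az": 0, "fingers": 0.6},
  {"x": 0, "y": 0, "z": 36, "ax": 0, "ay": 0, "az": 0, "fingers": 0.6},
  {"x": 0, "y": 0, "z": 20, "ax": 0, "ay": 0, "az": 0, "fingers": 0.6},
  {"x": 0, "y": 0, "z": 0, "ax": 0, "ay": 0, "az": 0, "fingers": 0.6},
  {"x": 0, "y": 0, "z": 0, "ax": 0, "ay": 0, "az": 0, "fingers": 0.6},
])

```text
time_s: 2.93
tool_pos: [0.531, 0.0928, 0.2761]
tool_rot: [-0.046, 0.999, -0.0, -0.001]
wrist_force: [0.0, -0.8, 0.9]
finger_gap: 0.0549
grasp_force: 0.0
```

```bash
python3 g.py 535.5 83.4 63 95.3
```

```text
t 2.93 grasp [530.6  92.8 117.1] turn deg [ 0.01 -0.14  0.02]
shift in final axes [-4.  -9.8 54.1] in present axes [-4.1 -9.8 54.1]
joints [-0.03  0.45 -0.24  1.94  0.15  0.77  1.31] gap 54.9 F [ 0.  -0.8  0.9] grip 0.0
```

Request:
step_arm([
  {"x": -4, "y": -9.8, "z": 0, "ax": 0, "ay": 0, "az": 0, "fingers": 0.6},
  {"x": 0, "y": 0, "z": 18, "ax": 0, "ay": 0, "az": 0, "fingers": 0.6},
  {"x": 0, "y": 0, "z": 18, "ax": 0, "ay": 0, "az": 0, "fingers": 0.6},
  {"x": 0, "y": 0, "z": 18, "ax": 0, "ay": 0, "az": 0, "fingers": 0.6},
  {"x": 0, "y": 0, "z": 0, "ax": 0, "ay": 0, "az": 0, "fingers": 0.6},
  {"x": 0, "y": 0, "z": 0, "ax": 0, "ay": 0, "az": 0, "fingers": 0.6},
])

```text
time_s: 3.43
tool_pos: [0.5371, 0.0827, 0.2239]
tool_rot: [-0.046, 0.999, -0.0, 0.001]
wrist_force: [-0.2, 0.4, 0.9]
finger_gap: 0.0551
grasp_force: 0.0
```

```bash
python3 g.py 535.5 83.4 63 95.3
```

```text
t 3.43 grasp [537.3  82.7  64.9] turn deg [-0.01  0.07 -0.03]
shift in final axes [1.8 0.8 1.9] in present axes [1.8 0.8 1.9]
joints [-0.03  0.54 -0.22  1.95  0.18  0.67  1.31] gap 55.1 F [-0.2  0.4  0.9] grip 0.0
```

Close on the tab.

Request:
step_arm([
  {"x": 0, "y": 0.8, "z": 1, "ax": 0, "ay": 0, "az": 0, "fingers": 0.1},
  {"x": 0, "y": 0, "z": 0, "ax": 0, "ay": 0, "az": 0, "fingers": 0},
  {"x": 0, "y": 0, "z": 0, "ax": 0, "ay": 0, "az": 0, "fingers": 0},
  {"x": 0, "y": 0, "z": 0, "ax": 0, "ay": 0, "az": 0, "fingers": 0},
  {"x": 0, "y": 0, "z": 0, "ax": 0, "ay": 0, "az": 0, "fingers": 0},
  {"x": 0, "y": 0, "z": 0, "ax": 0, "ay": 0, "az": 0, "fingers": 0},
  {"x": 0, "y": 0, "z": 0, "ax": 0, "ay": 0, "az": 0, "fingers": 0},
], newtons=15)

```text
time_s: 4.02
tool_pos: [0.5362, 0.0841, 0.2218]
tool_rot: [-0.046, 0.999, 0.0, 0.0]
wrist_force: [-0.6, 2.3, 1.7]
finger_gap: 0.013
grasp_force: 1.2
```

```bash
python3 g.py 540.1 37.6 64 95.3
```

```text
t 4.02 grasp [536.2  84.1  62.8] turn deg [0.01 0.01 0.  ]
shift in final axes [  0.5 -46.6  -1.2] in present axes [  0.5 -46.6  -1.2]
joints [-0.03  0.54 -0.22  1.95  0.18  0.66  1.3 ] gap 13.0 F [-0.6  2.3  1.7] grip 1.2
```

Request:
step_arm([
  {"x": 0, "y": 0, "z": 0, "ax": 0, "ay": 0, "az": 0, "fingers": 0},
  {"x": 0, "y": 0, "z": 0, "ax": 0, "ay": 0, "az": 0, "fingers": 0},
  {"x": 0, "y": -6, "z": 0, "ax": 0, "ay": 0, "az": 0, "fingers": 0},
  {"x": 0, "y": -8, "z": 0, "ax": 0, "ay": 0, "az": 0, "fingers": 0},
  {"x": 0, "y": -8, "z": 0, "ax": 0, "ay": 0, "az": 0, "fingers": 0},
  {"x": 0, "y": -8, "z": 0, "ax": 0, "ay": 0, "az": 0, "fingers": 0},
  {"x": 0, "y": -8, "z": 0, "ax": 0, "ay": 0, "az": 0, "fingers": 0},
  {"x": 0, "y": -8, "z": 0, "ax": 0, "ay": 0, "az": 0, "fingers": 0},
  {"x": 0, "y": 0, "z": 0, "ax": 0, "ay": 0, "az": 0, "fingers": 0},
  {"x": 0, "y": 0, "z": 0, "ax": 0, "ay": 0, "az": 0, "fingers": 0},
])

```text
time_s: 4.85
tool_pos: [0.5407, 0.0359, 0.2218]
tool_rot: [-0.045, 0.999, -0.001, 0.0]
wrist_force: [0.1, -3.5, 4.7]
finger_gap: 0.0118
grasp_force: 15.0
```

```bash
python3 g.py 540.1 37.6 64 95.3
```

```text
t 4.85 grasp [540.8  35.5  62.8] turn deg [-0.11  0.   -0.14]
shift in final axes [ 0.5  2.1 -1.2] in present axes [ 0.5  2.1 -1.2]
joints [ 0.05  0.54 -0.21  1.95  0.18  0.66  1.39] gap 11.8 F [ 0.1 -3.5  4.7] grip 15.0
```

Request:
step_arm([
  {"x": 0, "y": 0, "z": 0, "ax": 0, "ay": 0, "az": 0, "fingers": 0.35},
  {"x": 0, "y": 0, "z": 0, "ax": 0, "ay": 0, "az": 0, "fingers": 0.35},
  {"x": 0, "y": 0, "z": 0, "ax": 0, "ay": 0, "az": 0, "fingers": 0.35},
  {"x": 0, "y": 0, "z": 0, "ax": 0, "ay": 0, "az": 0, "fingers": 0.35},
  {"x": 0, "y": 0, "z": -15, "ax": 0, "ay": 0, "az": 0, "fingers": 0.35},
  {"x": 0, "y": 0, "z": -30, "ax": 0, "ay": 0, "az": 0, "fingers": 0.55},
  {"x": 0, "y": 0, "z": -30, "ax": 0, "ay": 0, "az": 0, "fingers": 0.55},
  {"x": 0, "y": 0, "z": -10, "ax": 0, "ay": 0, "az": 6.8, "fingers": 0.55},
  {"x": 0, "y": 0, "z": 0, "ax": 0, "ay": 0, "az": 6.8, "fingers": 0.55},
  {"x": 0, "y": 0, "z": 0, "ax": 0, "ay": 0, "az": 0, "fingers": 0.55},
])

```text
time_s: 5.68
tool_pos: [0.5408, 0.0387, 0.3078]
tool_rot: [0.074, 0.997, 0.0, 0.001]
wrist_force: [0.3, -0.3, 0.7]
finger_gap: 0.0504
grasp_force: 0.0
```

```bash
python3 g.py 524.6 -230.6 22 81.7
```

```text
t 5.68 grasp [541.1  38.7 148.8] turn deg [ 0.03  0.13 -0.21]
shift in final axes [ -22.5 -268.9  126.8] in present axes [ -23.2 -268.8  126.8]
joints [ 0.04  0.4  -0.19  1.91  0.1   0.83  1.21] gap 50.4 F [ 0.3 -0.3  0.7] grip 0.0
```

Request:
step_arm([
  {"x": -2.5, "y": -30, "z": 0, "ax": 0, "ay": 0, "az": 0, "fingers": 0.55},
  {"x": -2.5, "y": -30, "z": 0, "ax": 0, "ay": 0, "az": 0, "fingers": 0.55},
  {"x": -2.5, "y": -30, "z": 0, "ax": 0, "ay": 0, "az": 0, "fingers": 0.55},
  {"x": -2.5, "y": -30, "z": 0, "ax": 0, "ay": 0, "az": 0, "fingers": 0.55},
  {"x": -2.5, "y": -30, "z": 0, "ax": 0, "ay": 0, "az": 0, "fingers": 0.55},
  {"x": -2.5, "y": -30, "z": 0, "ax": 0, "ay": 0, "az": 0, "fingers": 0.55},
  {"x": -2.5, "y": -30, "z": 0, "ax": 0, "ay": 0, "az": 0, "fingers": 0.55},
  {"x": -2.5, "y": -30, "z": 0, "ax": 0, "ay": 0, "az": 0, "fingers": 0.55},
  {"x": -2.5, "y": -28.9, "z": 0, "ax": 0, "ay": 0, "az": 0, "fingers": 0.55},
  {"x": 0, "y": 0, "z": 0, "ax": 0, "ay": 0, "az": 0, "fingers": 0.55},
])

```text
time_s: 6.52
tool_pos: [0.522, -0.2382, 0.3058]
tool_rot: [0.075, 0.997, -0.002, -0.001]
wrist_force: [-0.2, -0.5, -0.7]
finger_gap: 0.0506
grasp_force: 0.0
```

```bash
python3 - <<'E'
from m import *
im,d=viewer.camera("top"); np.save("top.npy",cloud("top",d)); cv2.imwrite("pics/t1.png",im[95:245,110:430])
X,Y,Z=XYZ("top"); R=lambda m,n:rect(X,Y,Z,m,n)
reg=(X>420)&(X<680)&(Y>-110)&(Y<310)
R(reg&(Z>68)&(Z<85),"tab")
R(reg&(Z>22)&(Z<34)&(X>500)&(X<600)&(Y>-75)&(Y<20),"shorthandle")
E
python3 g.py 524.6 -230.6 22 81.7
```

```text
tab c [540.2  34.4] size [38.9 11.9] ang 4.8 pca 5.4 100 mean [539.6  34.2] z 76.3
shorthandle c [559.1 -39.3] size [22.2 59.6] ang 97.7 pca 97.1 236 mean [558.5 -40.2] z 29.1
t 6.57 grasp [ 522.2 -235.3  146.7] turn deg [-0.09 -0.1  -0.15]
shift in final axes [ -1.7   4.9 124.7] in present axes [ -1.9   5.2 124.7]
joints [ 0.46  0.45 -0.11  1.84  0.07  0.85  1.74] gap 50.4 F [ 0.3 -0.1 -0.3] grip 0.0
```

Divider now sits about 63 mm off the middle, and the short scraper hasn't moved. Descend on the long scraper.

Request:
step_arm([
  {"x": 0, "y": 0, "z": 30, "ax": 0, "ay": 0, "az": 0, "fingers": 0.55},
  {"x": 0, "y": 0, "z": 30, "ax": 0, "ay": 0, "az": 0, "fingers": 0.55},
  {"x": 0, "y": 0, "z": 25, "ax": 0, "ay": 0, "az": 0, "fingers": 0.55},
  {"x": 0, "y": 0, "z": 0, "ax": 0, "ay": 0, "az": 0, "fingers": 0.55},
  {"x": 0, "y": 0, "z": 0, "ax": 0, "ay": 0, "az": 0, "fingers": 0.55},
  {"x": 0, "y": 0, "z": 0, "ax": 0, "ay": 0, "az": 0, "fingers": 0.55},
])

```text
time_s: 7.07
tool_pos: [0.5246, -0.2304, 0.2225]
tool_rot: [0.071, 0.997, 0.0, 0.0]
wrist_force: [0.2, 0.4, 0.1]
finger_gap: 0.0506
grasp_force: 0.0
```

```bash
python3 g.py 524.6 -230.6 22 81.7
```

```text
t 7.07 grasp [ 524.7 -230.4   63.5] turn deg [0.02 0.03 0.13]
shift in final axes [ 0.1 -0.3 41.5] in present axes [ 0.1 -0.3 41.5]
joints [ 0.45  0.57 -0.1   1.88  0.09  0.69  1.72] gap 50.6 F [0.2 0.4 0.1] grip 0.0
```

Request:
step_arm([
  {"x": 0, "y": 0, "z": 20, "ax": 0, "ay": 0, "az": 0, "fingers": 0.55},
  {"x": 0, "y": 0, "z": 14, "ax": 0, "ay": 0, "az": 0, "fingers": 0.55},
  {"x": 0, "y": 0, "z": 7.5, "ax": 0, "ay": 0, "az": 0, "fingers": 0.55},
  {"x": 0, "y": 0, "z": 0, "ax": 0, "ay": 0, "az": 0, "fingers": 0.55},
  {"x": 0, "y": 0, "z": 0, "ax": 0, "ay": 0, "az": 0, "fingers": 0.55},
  {"x": 0, "y": 0, "z": 0, "ax": 0, "ay": 0, "az": 0, "fingers": 0.1},
  {"x": 0, "y": 0, "z": 0, "ax": 0, "ay": 0, "az": 0, "fingers": 0},
  {"x": 0, "y": 0, "z": 0, "ax": 0, "ay": 0, "az": 0, "fingers": 0},
  {"x": 0, "y": 0, "z": 0, "ax": 0, "ay": 0, "az": 0, "fingers": 0},
  {"x": 0, "y": 0, "z": 0, "ax": 0, "ay": 0, "az": 0, "fingers": 0},
], newtons=30)

```text
time_s: 7.9
tool_pos: [0.5241, -0.231, 0.1806]
tool_rot: [0.072, 0.997, 0.0, 0.0]
wrist_force: [0.3, 0.2, 3.7]
finger_gap: 0.0214
grasp_force: 18.7
```

Request:
step_arm([
  {"x": 0, "y": 0, "z": 0, "ax": 0, "ay": 0, "az": 0, "fingers": 0},
  {"x": 0, "y": 0, "z": 0, "ax": 0, "ay": 0, "az": 0, "fingers": 0},
  {"x": 0, "y": 0, "z": 0, "ax": 0, "ay": 0, "az": 0, "fingers": 0},
])

```text
time_s: 8.15
tool_pos: [0.5242, -0.231, 0.1806]
tool_rot: [0.072, 0.997, 0.0, 0.0]
wrist_force: [-0.4, 1.6, 5.7]
finger_gap: 0.0218
grasp_force: 30.0
```

```bash
python3 g.py 524.6 -230.6 22 81.7
```

```text
t 8.15 grasp [ 524.3 -231.    21.6] turn deg [0.   0.03 0.01]
shift in final axes [-0.3  0.5 -0.4] in present axes [-0.3  0.5 -0.4]
joints [ 0.44  0.64 -0.09  1.89  0.1   0.62  1.71] gap 21.8 F [-0.4  1.6  5.7] grip 30.0
```

Request:
step_arm([
  {"x": 0, "y": 0, "z": -10, "ax": 0, "ay": 0, "az": 0, "fingers": 0},
  {"x": 0, "y": 0, "z": -25, "ax": 0, "ay": 0, "az": 0, "fingers": 0},
  {"x": 0, "y": 0, "z": -30, "ax": 0, "ay": 0, "az": 0, "fingers": 0},
  {"x": 0, "y": 0, "z": -30, "ax": 0, "ay": 0, "az": 0, "fingers": 0},
  {"x": 0, "y": 0, "z": -25, "ax": 0, "ay": 0, "az": 0, "fingers": 0},
  {"x": 0, "y": 0, "z": 0, "ax": 0, "ay": 0, "az": 4, "fingers": 0},
  {"x": 0, "y": 0, "z": 0, "ax": 0, "ay": 0, "az": 6, "fingers": 0},
  {"x": 0, "y": 0, "z": 0, "ax": 0, "ay": 0, "az": 6, "fingers": 0},
  {"x": 0, "y": 0, "z": 0, "ax": 0, "ay": 0, "az": 6, "fingers": 0},
  {"x": 0, "y": 0, "z": 0, "ax": 0, "ay": 0, "az": 6, "fingers": 0},
])

```text
time_s: 8.98
tool_pos: [0.5235, -0.2313, 0.3004]
tool_rot: [0.314, 0.949, -0.0, -0.0]
wrist_force: [-1.0, 0.5, -0.4]
finger_gap: 0.022
grasp_force: 30.0
```

Request:
step_arm([
  {"x": 0, "y": 0, "z": 0, "ax": 0, "ay": 0, "az": 6, "fingers": 0},
  {"x": 0, "y": 0, "z": 0, "ax": 0, "ay": 0, "az": 6, "fingers": 0},
  {"x": 0, "y": 0, "z": 0, "ax": 0, "ay": 0, "az": 6, "fingers": 0},
  {"x": 0, "y": 0, "z": 0, "ax": 0, "ay": 0, "az": 6, "fingers": 0},
  {"x": 0, "y": 0, "z": 0, "ax": 0, "ay": 0, "az": 6, "fingers": 0},
  {"x": 0, "y": 0, "z": 0, "ax": 0, "ay": 0, "az": 6, "fingers": 0},
  {"x": 0, "y": 0, "z": 0, "ax": 0, "ay": 0, "az": 6, "fingers": 0},
  {"x": 0, "y": 0, "z": 0, "ax": 0, "ay": 0, "az": 6.4, "fingers": 0},
  {"x": 0, "y": 0, "z": 0, "ax": 0, "ay": 0, "az": 0, "fingers": 0},
  {"x": 0, "y": 0, "z": 0, "ax": 0, "ay": 0, "az": 0, "fingers": 0},
])

```text
time_s: 9.82
tool_pos: [0.5237, -0.231, 0.3002]
tool_rot: [0.672, 0.74, -0.0, -0.0]
wrist_force: [-0.3, 0.2, -0.3]
finger_gap: 0.0217
grasp_force: 30.0
```

```bash
python3 g.py 528 167.8 28 5.3
```

```text
t 9.82 grasp [ 523.7 -231.   141.2] turn deg [-0.03 -0.    0.2 ]
shift in final axes [396.7  41.2 113.2] in present axes [396.5  42.6 113.2]
joints [ 0.22  0.46  0.19  1.85 -0.11  0.84  0.56] gap 21.7 F [-0.3  0.2 -0.3] grip 30.0
```

Request:
step_arm([
  {"x": 15, "y": 1.5, "z": 0, "ax": 0, "ay": 0, "az": 0.2, "fingers": 0},
  {"x": 25, "y": 2.6, "z": 0, "ax": 0, "ay": 0, "az": 0, "fingers": 0},
  {"x": 25, "y": 2.6, "z": 0, "ax": 0, "ay": 0, "az": 0, "fingers": 0},
  {"x": 25, "y": 2.6, "z": 0, "ax": 0, "ay": 0, "az": 0, "fingers": 0},
  {"x": 25, "y": 2.6, "z": 0, "ax": 0, "ay": 0, "az": 0, "fingers": 0},
  {"x": 25, "y": 2.6, "z": 0, "ax": 0, "ay": 0, "az": 0, "fingers": 0},
  {"x": 25, "y": 2.6, "z": 0, "ax": 0, "ay": 0, "az": 0, "fingers": 0},
  {"x": 25, "y": 2.6, "z": 0, "ax": 0, "ay": 0, "az": 0, "fingers": 0},
  {"x": 25, "y": 2.6, "z": 0, "ax": 0, "ay": 0, "az": 0, "fingers": 0},
  {"x": 25, "y": 2.6, "z": 0, "ax": 0, "ay": 0, "az": 0, "fingers": 0},
])

```text
time_s: 10.65
tool_pos: [0.5271, 0.0112, 0.3004]
tool_rot: [0.674, 0.739, 0.0, 0.0]
wrist_force: [-0.2, -1.4, -1.4]
finger_gap: 0.0219
grasp_force: 30.0
```

Request:
step_arm([
  {"x": 25, "y": 2.6, "z": 0, "ax": 0, "ay": 0, "az": 0, "fingers": 0},
  {"x": 25, "y": 2.6, "z": 0, "ax": 0, "ay": 0, "az": 0, "fingers": 0},
  {"x": 25, "y": 2.6, "z": 0, "ax": 0, "ay": 0, "az": 0, "fingers": 0},
  {"x": 25, "y": 2.6, "z": 0, "ax": 0, "ay": 0, "az": 0, "fingers": 0},
  {"x": 25, "y": 2.6, "z": 0, "ax": 0, "ay": 0, "az": 0, "fingers": 0},
  {"x": 18, "y": 2.6, "z": 0, "ax": 0, "ay": 0, "az": 0, "fingers": 0},
  {"x": 13, "y": 1, "z": 0, "ax": 0, "ay": 0, "az": 0, "fingers": 0},
  {"x": 0, "y": 0, "z": 0, "ax": 0, "ay": 0, "az": 0, "fingers": 0},
  {"x": 0, "y": 0, "z": 0, "ax": 0, "ay": 0, "az": 0, "fingers": 0},
  {"x": 0, "y": 0, "z": 0, "ax": 0, "ay": 0, "az": 0, "fingers": 0},
])

```text
time_s: 11.48
tool_pos: [0.5301, 0.1652, 0.3001]
tool_rot: [0.675, 0.738, -0.001, 0.0]
wrist_force: [-0.5, -0.7, -1.4]
finger_gap: 0.022
grasp_force: 30.0
```

```bash
python3 g.py 528 167.8 28 5.3; python3 - <<'E'
from m import *
im,d=viewer.camera("top"); W=cloud("top",d); np.save("top.npy",W)
X,Y,Z=XYZ("top")
for r in silhouettes("top","long_scraper")[:2]:
    m=r["mask"]; rect(X,Y,Z,m&(Z>80),"long %.2f"%r["p"])
s,d=viewer.camera("side"); np.save("side.npy",cloud("side",d)); X,Y,Z=XYZ("side")
for r in silhouettes("side","long_scraper")[:2]:
    m=r["mask"]; rect(X,Y,Z,m&(Z>80),"side long %.2f"%r["p"]); print(np.nanpercentile(Z[m],[2,98]))
cv2.imwrite("pics/t2.png",np.hstack([im[60:284,80:400],cv2.resize(s,(299,224))]))
E
```

```text
t 11.48 grasp [530.  165.  141.1] turn deg [-0.03  0.07 -0.24]
shift in final axes [  2.9  -1.7 113.1] in present axes [  3.1  -1.7 113.1]
joints [-0.42  0.43  0.08  1.89 -0.05  0.82 -0.22] gap 22.0 F [-0.5 -0.7 -1.4] grip 30.0
long 0.94 c [531.8  93. ] size [ 24.1 102. ] ang 95.6 pca 96.0 479 mean [532.9  95.2] z 123.2
side long 0.71 c [526.  210.4] size [ 23.2 109.9] ang 95.9 pca 94.6 1011 mean [520.2 224.8] z 140.4
[121.74446825 144.44391978]
```

View pics/t2.png

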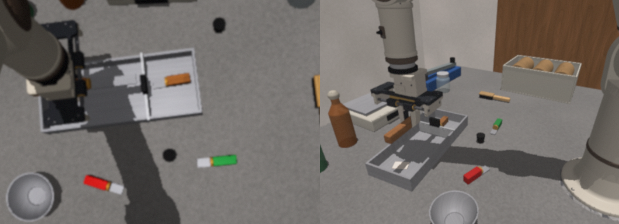

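The scraper hangs level over the widened compartment (handle at (405,130) in the right half of the picture). Its measured ends fit between the end wall and the divider. Descend.

Request:
step_arm([
  {"x": 1.5, "y": -1, "z": 15, "ax": 0, "ay": 0, "az": 0, "fingers": 0},
  {"x": 0, "y": 0, "z": 25, "ax": 0, "ay": 0, "az": 0, "fingers": 0},
  {"x": 0, "y": 0, "z": 20, "ax": 0, "ay": 0, "az": 0, "fingers": 0},
  {"x": 0, "y": 0, "z": 0, "ax": 0, "ay": 0, "az": 0, "fingers": 0},
  {"x": 0, "y": 0, "z": 0, "ax": 0, "ay": 0, "az": 0, "fingers": 0},
  {"x": 0, "y": 0, "z": 0, "ax": 0, "ay": 0, "az": 0, "fingers": 0},
])

```text
time_s: 12.18
tool_pos: [0.5294, 0.1681, 0.2411]
tool_rot: [0.675, 0.738, 0.0, 0.0]
wrist_force: [0.2, 0.1, -0.6]
finger_gap: 0.0218
grasp_force: 30.0
```

```bash
python3 g.py 528 167.8 28 5.3
```

```text
t 12.18 grasp [529.6 168.1  82.1] turn deg [ 0.05 -0.01 -0.24]
shift in final axes [-0.2 -1.6 54.1] in present axes [-0.2 -1.7 54.1]
joints [-0.42  0.52  0.07  1.92 -0.06  0.7  -0.22] gap 21.8 F [ 0.2  0.1 -0.6] grip 30.0
```

Request:
step_arm([
  {"x": 0, "y": -1.6, "z": 15, "ax": 0, "ay": 0, "az": 0, "fingers": 0},
  {"x": 0, "y": 0, "z": 15, "ax": 0, "ay": 0, "az": 0, "fingers": 0},
  {"x": 0, "y": 0, "z": 10, "ax": 0, "ay": 0, "az": 0, "fingers": 0},
  {"x": 0, "y": 0, "z": 6, "ax": 0, "ay": 0, "az": 0, "fingers": 0},
  {"x": 0, "y": 0, "z": 3, "ax": 0, "ay": 0, "az": 0, "fingers": 0},
  {"x": 0, "y": 0, "z": 2, "ax": 0, "ay": 0, "az": 0, "fingers": 0},
  {"x": 0, "y": 0, "z": 1, "ax": 0, "ay": 0, "az": 0, "fingers": 0},
  {"x": 0, "y": 0, "z": 0.5, "ax": 0, "ay": 0, "az": 0, "fingers": 0},
  {"x": 0, "y": 0, "z": 0, "ax": 0, "ay": 0, "az": 0, "fingers": 0},
  {"x": 0, "y": 0, "z": 0, "ax": 0, "ay": 0, "az": 0, "fingers": 0},
])

```text
time_s: 13.02
tool_pos: [0.5275, 0.1683, 0.1881]
tool_rot: [0.675, 0.738, 0.0, 0.0]
wrist_force: [-0.3, -0.8, -1.1]
finger_gap: 0.0216
grasp_force: 30.0
```

```bash
python3 g.py 528 167.8 27.6 5.3
```

```text
t 13.02 grasp [527.6 168.4  29.1] turn deg [ 0.04 -0.01 -0.2 ]
shift in final axes [-0.6  0.4  1.5] in present axes [-0.6  0.4  1.5]
joints [-0.41  0.61  0.07  1.94 -0.07  0.6  -0.21] gap 21.6 F [-0.3 -0.8 -1.1] grip 30.0
```

Still 1–2 mm above the floor; touch down gently.

Request:
step_arm([
  {"x": 0, "y": 0, "z": 0.7, "ax": 0, "ay": 0, "az": 0, "fingers": 0},
  {"x": 0, "y": 0, "z": 0.7, "ax": 0, "ay": 0, "az": 0, "fingers": 0},
  {"x": 0, "y": 0, "z": 0.3, "ax": 0, "ay": 0, "az": 0, "fingers": 0},
  {"x": 0, "y": 0, "z": 0, "ax": 0, "ay": 0, "az": 0, "fingers": 0},
  {"x": 0, "y": 0, "z": 0, "ax": 0, "ay": 0, "az": 0, "fingers": 0},
])

```text
time_s: 13.43
tool_pos: [0.5274, 0.1683, 0.1866]
tool_rot: [0.675, 0.738, 0.0, 0.0]
wrist_force: [-0.9, -0.9, 5.5]
finger_gap: 0.0215
grasp_force: 30.0
```

Request:
step_arm([
  {"x": 0, "y": 0, "z": 0, "ax": 0, "ay": 0, "az": 0, "fingers": 0.3},
  {"x": 0, "y": 0, "z": 0, "ax": 0, "ay": 0, "az": 0, "fingers": 0.5},
  {"x": 0, "y": 0, "z": 0, "ax": 0, "ay": 0, "az": 0, "fingers": 0.5},
  {"x": 0, "y": 0, "z": 0, "ax": 0, "ay": 0, "az": 0, "fingers": 0.5},
  {"x": 0, "y": 0, "z": 0, "ax": 0, "ay": 0, "az": 0, "fingers": 0.5},
  {"x": 0, "y": 0, "z": -10, "ax": 0, "ay": 0, "az": 0, "fingers": 0.5},
  {"x": 0, "y": 0, "z": -25, "ax": 0, "ay": 0, "az": 0, "fingers": 0.5},
  {"x": 0, "y": 0, "z": -35, "ax": 0, "ay": 0, "az": 0, "fingers": 0.5},
  {"x": 0, "y": 0, "z": -35, "ax": 0, "ay": 0, "az": 0, "fingers": 0.5},
  {"x": 0, "y": 0, "z": -35, "ax": 0, "ay": 0, "az": 0, "fingers": 0.5},
])

```text
time_s: 14.27
tool_pos: [0.5269, 0.1681, 0.328]
tool_rot: [0.675, 0.738, -0.0, -0.0]
wrist_force: [0.4, 0.8, -0.6]
finger_gap: 0.046
grasp_force: 0.0
```

Request:
step_arm([
  {"x": 25, "y": 0, "z": -30, "ax": 0, "ay": 0, "az": 0, "fingers": 0.5},
  {"x": 30, "y": 0, "z": -20, "ax": 0, "ay": 0, "az": 0, "fingers": 0.5},
  {"x": 30, "y": 0, "z": 0, "ax": 0, "ay": 0, "az": 0, "fingers": 0.5},
  {"x": 30, "y": 0, "z": 0, "ax": 0, "ay": 0, "az": 0, "fingers": 0.5},
  {"x": 30, "y": 0, "z": 0, "ax": 0, "ay": 0, "az": 0, "fingers": 0.5},
  {"x": 30, "y": 0, "z": 0, "ax": 0, "ay": 0, "az": 0, "fingers": 0.5},
  {"x": 30, "y": 0, "z": 0, "ax": 0, "ay": 0, "az": 0, "fingers": 0.5},
  {"x": 0, "y": 0, "z": 0, "ax": 0, "ay": 0, "az": 0, "fingers": 0.5},
  {"x": 0, "y": 0, "z": 0, "ax": 0, "ay": 0, "az": 0, "fingers": 0.5},
  {"x": 0, "y": 0, "z": 0, "ax": 0, "ay": 0, "az": 0, "fingers": 0.5},
])

```text
time_s: 15.1
tool_pos: [0.5091, 0.3718, 0.3762]
tool_rot: [0.675, 0.738, -0.0, 0.0]
wrist_force: [-0.4, -1.2, -0.9]
finger_gap: 0.0462
grasp_force: 0.0
```

```bash
python3 - <<'E'
from m import *
im,d=viewer.camera("top"); np.save("top.npy",cloud("top",d)); X,Y,Z=XYZ("top")
for n in ("long_scraper","short_scraper"):
  for r in silhouettes("top",n)[:3]: rect(X,Y,Z,r["mask"]&(Z<40),n+" %.2f"%r["p"])
reg=(X>420)&(X<680)&(Y>-110)&(Y<310)
rect(X,Y,Z,reg&(Z>20)&(Z<34)&(Y>60)&(X>480)&(X<580),"longhandle")
rect(X,Y,Z,reg&(Z>7.5)&(Z<14)&(Y>40)&(Y<160)&(X>510)&(X<560),"blade")
s,_=viewer.camera("side")
cv2.imwrite("pics/t3.png",np.hstack([im[60:284,80:400],s[110:334,60:380]]))
print(manip.read_state()["tool_pos"])
E
```

```text
long_scraper 0.86 c [525.9 154.1] size [ 28.1 218. ] ang 93.9 pca 95.9 911 mean [523.9 160.4] z 26.6
short_scraper 0.95 c [316.6 138.2] size [87.9 27.3] ang 73.3 pca 71.7 401 mean [318.6 139.1] z 21.6
short_scraper 0.87 c [ 366.3 -125.8] size [26.1 94.2] ang 92.6 pca 94.4 400 mean [ 365.7 -124. ] z 21.7
longhandle c [521.2 201.1] size [ 22.7 123.9] ang 95.6 pca 95.4 507 mean [520.2 201.3] z 29.1
blade c [531.3  93.8] size [27. 94.] ang 94.6 pca 94.5 313 mean [531.3  93.6] z 9.5
[0.50967963 0.3708637  0.37626913]
```

View pics/t3.png

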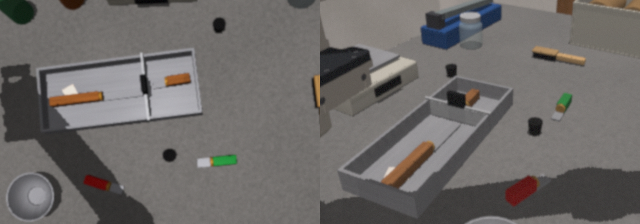

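The picture shows the long scraper flat and lengthwise, with its handle at (75,99) and its blade towards the divider at (145,87). The short scraper still lies flat at (178,79).

```bash
python3 -c "
from workcell import manip
print(manip.finish_job())"
```

```text
the job is handed in; nothing more can be done
None
```

The job is handed in at about 15 s: I slid the divider about 48 mm towards the short scraper, laid the long scraper flat and lengthwise in the widened compartment, and left the short one lying flat in its own.

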